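# Pack the bento in layers and wind the cooling timer

### The job

Pack the bento box in layers: the tub is already on the bottom, so lay the divider plate flat on the ledges over it with its tab up, then set the snack carton flat on the divider beside the tab, putting each down rather than dropping it. Then set the kitchen timer for the 15 minutes the lunch has to cool: wind the dial clockwise past its 30-minute top mark first, then turn it back down to 15. Leave the bento box, the drawer and all the other things on the counter where they are, and let go of everything at the end.

Things in the scene. Friction and masses are not known exactly. Their poses are not given: they have to be found in the camera images.
- bento: Open purple lunch box, loose (about 0.7 kg), standing on top of the low white drawer unit (70 mm high). Outside 118 (x) x 178 (y) x 70 mm high, walls and floor 4 mm, so inside 110 x 170 mm. Origin: centre of the underside; z up. Along each of the two short end walls (at +y and -y) runs a ledge 14 mm deep whose top is 44 mm above the origin; between the ledges the bottom is clear for 110 (x) x 142 mm (y).
- tub_center (a point): Centre of the small round white tub with lid (the bottom layer, already loose in the bento, upright on its floor within about 15 mm of the middle of its width; lower than the ledges), 36 mm high, 44 mm across its lid, 39 to 41 mm below the lid's rim; the lid's rim is the top 8.5 mm. Site half-way up, 18 mm above its underside, z up. About 80 g. Leave it in there.
- divider_tab (a point): Grip tab of the grey divider plate. Plate 100 (x) x 160 (y) x 5 mm; in its middle stands an upright tab 34 (x) x 10 (y) mm that rises 36 mm above the plate. Site on the tab's axis 29 mm above the plate's underside (24 mm above its upper face, 12 mm below the tab's top); x and y along the plate's sides, z up. About 70 g. Lies flat on the counter; fits in the bento with 5 mm to spare on every side, long side along the bento's long side, and rests on the two ledges.
- snack_center (a point): Centre of the small brown snack carton (the top layer), 44 (x) x 60 (y) x 36 mm high, about 60 g, flat on the counter. Site at its centre, 18 mm above its underside, axes along its sides, z up. On the divider it fits on either side of the tab (centre about 44 mm from the tab along the bento's y) and stands out above the bento's rim.
- dial_grip (a point): Grip of the round white kitchen timer, which is stuck to the counter and cannot slide (body 76 mm across, 32 mm high). On it turns a disc 54 mm across, 32 to 38 mm above the counter, carrying an upright finger bar 50 mm long (along this point's x) and 14 mm thick (along y), from 38 to 66 mm above the counter. Site on the vertical turning axis, 60 mm above the counter, turning with the dial; its +x points to the bar's end with the dark pointer line.
- timer_dial (a joint): Angle of the timer dial in rad: 0 at the 0-minute mark, growing clockwise seen from above by 0.075 rad a minute; 15 minutes = 1.125, the top mark, 30 minutes = 2.25, hard stop at 2.55. Dark marks on the body's rim every 5 minutes, the marks for 0, 15 and 30 longer and thicker. Friction about 0.06 N m; the dial stays where it is left.
- unit_drawer0_handle (a point): Bar handle of the half-open tray drawer in the unit under the bento; the drawer sticks out towards the robot. Obstacle, leave it. The unit is 220 (x) x 260 (y) x 70 mm high.
- cup: Pink plastic cup, 68 mm across, 70 mm high, origin centre of underside. Leave alone.
- mug: White ceramic mug, 80 mm across, 85 mm high, handle at its +y, origin centre of underside; stands right beside the timer. Leave alone.
- shaker: Small glass seasoning jar with steel cap, 42 mm across, 85 mm high, origin centre of underside. Leave alone.
- spoon: Steel teaspoon 140 mm long, lying flat. Leave alone.
- clip: Chrome spring clip 50 x 26 x 18 mm, lying flat. Leave alone.
- bento_lid: Purple lid of the lunch box, 122 x 182 x 24 mm, lying left of the drawer unit. Leave alone.
Mind the look-alikes: they are no part of the job. What is shaped like the part that bears tub_center but purple is not meant. Of the things that look like the part that bears snack_center, the smaller one is meant.

How it is judged:
By the outcome, as a careful person would: the job done as asked, in the order asked, and still so for the second after the job is handed in, with the robot touching nothing.
It also fails if it takes over 72 s, if anything falls off the work surface, if the arm or the gripper's body presses on something with over 40 N, if the wrist force passes 120 N, or if a joint passes its speed limit or range.

### The arm

A 6-joint arm with a two-finger parallel gripper is mounted at the origin on the work surface. World frame = base frame: x ahead of the robot, y to its left, z up, the work surface at z = 0. Lengths are in mm, angles in rad, forces in N, time in s.
With the tool pointing down it reaches from about 200 to 875 mm from the base axis. Payload 3.4 kg.
Tool frame: the origin (TCP) lies at the very end of the fingers, on their centre line; the grasp point (between the pads) lies 19 mm behind it (env.hold_point_z is the distance from the TCP to the grasp point, in mm); z points along the fingers, y is the line along which they close (so a half turn about z gives the same grasp; the last joint's range is limited). The gripper opens to 94 mm and grips with 3 to 60 N. Pads are 16 mm wide; open, the fingers measure 119 mm over their backs; the gripper's body (75 mm by 177 mm) begins 78 mm behind the grasp point.
Start: joints at [-1.282, 0.276, 1.505, -0, 1.361, -0.121], TCP at [229.098, -527.427, 205.493] pointing down, gripper open.
Joint ranges: [-2.89, 2.89], [-0.75, 2.08], [0.22, 2.7], [-1.18, 4.32], [0.11, 2.71], [-2.7, 2.7]. Speed limits (rad/s): [2.57, 2.57, 3.14, 3.14, 3.14, 3.14].

### API

Orientations are given as a 3x3 rotation matrix whose columns are the frame's x, y, z axes.
In Python, from cell import env gives the robot as it stands. The module is installed in compiled form; this text tells all that it offers.
- The arm moves only by the tool arm_command, never from a script. Its argument "steps" is text: rows parted by semicolons, each of 7 numbers parted by spaces: the shift along the world's x, y, z in mm, then the turn, a rotation vector about the world's x, y, z in degrees, then the gripper command: -1 is shut, 1 is fully open, values between are in proportion. A call has 1 to 10 rows; each row is the pose to reach, as a shift and turn from the pose commanded when the call began; what a row does not reach only later rows make up. A row lasts 1/12 s, in which the tool goes at most 41.7 mm and 7.16 degrees, less where a joint would pass 70% of its speed; a pose out of reach is approached as far as the arm can. A call with a gripper value outside its range is refused whole. The fingers move at their own pace and stop on an object; "newtons" is the grip in N (left out, the last holds). Time passes only in rows, so rows that repeat a pose let the fingers close. It gives the time, the measured TCP pose, the force, the opening and the grip force at its end, in the units of the state.
- env.sense(): the state, without advancing time (a new reading comes with each control period).
- env.camera(name): name is "scene" or "top"; returns a dict with "color" (480x640x3 uint8, blue, green, red), "K" (3x3 intrinsics, pixels), "dist_coeffs" ([k1, k2, p1, p2, k3] as OpenCV has them; the pictures are not rectified), "R" (3x3) and "t" (3): a world point X has camera coordinates R X + t. Camera axes: x right, y down, z forward; pixel columns grow to the right and rows downward; lengths in mm; the calibration is good to about 2 mm. A picture is of the moment at which its call begins. There is no depth.
- env.sign_off(): hands the job in; it is judged then, once.
The state is a dict: "t": time; "q": joint angles; "dq": joint speeds; "tau": joint torques, N m; "eef_pos": TCP position; "tool_rot": TCP orientation; "force": force on the tool from outside, world axes, zero at the start; "torque": the same for the moment, N m; "gripper_width": finger opening in mm; "grasp_force": force on a finger pad.
Only numpy, scipy, OpenCV 4.12 (cv2) and the standard library are available. Lean on these libraries where they do the work, as an engineer would, in place of code of your own. Each camera call takes 0.05 s, during which the arm holds its last target. There are 200 camera calls.

## Working session

There is one attempt and no reset: what is moved stays moved. The work goes in short steps, Python scripts to look and compute and a tool call to move; the robot and the scene stay as the last step left them, time stands still between calls to the robot, and variables do not carry over. Pictures are saved under pics/ and viewed, at most 10 in all, crops included, and the job is handed in when it is done.

Besides the shell and the picture viewer there is one more tool, called by a JSON object that holds its "op" and its "data". arm_command: Moves the arm, as the interface text tells. Its arguments: {"type":"object","properties":{"steps":{"type":"string"},"newtons":{"type":"number"}},"required":["steps"]}

```bash
mkdir -p pics; cat > h.py <<'E'
import numpy as np, cv2
from cell import env
def shot(n,f):
    c=env.camera(n); cv2.imwrite('pics/'+f+'.png',c['color']); np.savez('pics/'+f+'.npz',**c); return c
def load(f): return np.load('pics/'+f+'.npz')
def w(c,px,z):
    px=np.array(px,float).reshape(-1,1,2)
    u=cv2.undistortPoints(px,c['K'],c['dist_coeffs']).reshape(-1,2)
    R=c['R'];t=c['t'];o=-R.T@t
    d=np.c_[u,np.ones(len(u))]@R
    return np.round(o+d*((z-o[2])/d[:,2])[:,None],1)
def p(c,X): return cv2.projectPoints(np.array(X,float).reshape(-1,1,3),cv2.Rodrigues(c['R'])[0],c['t'],c['K'],c['dist_coeffs'])[0].reshape(-1,2).round(1)
E
python3 - <<'E'
from h import *
for n in('scene','top'):
    c=shot(n,n+'0'); print(n,-c['R'].T@c['t'],c['K'][0,0])
s=env.sense();print(s['t'],s['tool_rot'],s['eef_pos'],s['force'],env.hold_point_z)
E
```

```text
scene [1310.78392176  392.49467347  935.37812166] 528.8465224377234
top [ 425.32862594   45.60193217 1411.15253922] 584.9923438107783
0.1 [[ 9.17191979e-01  3.98445328e-01 -4.41153091e-04]
 [ 3.98445525e-01 -9.17190767e-01  1.50351492e-03]
 [ 1.94446951e-04 -1.55478730e-03 -9.99998772e-01]] [ 228.9609154  -526.930854    204.71132249] [-1.00531697  0.30779445  0.31725874] 18.8
```

View pics/top0.png

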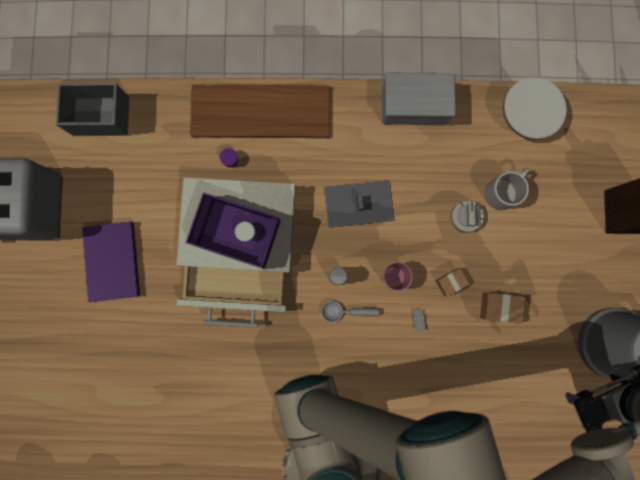

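View pics/scene0.png

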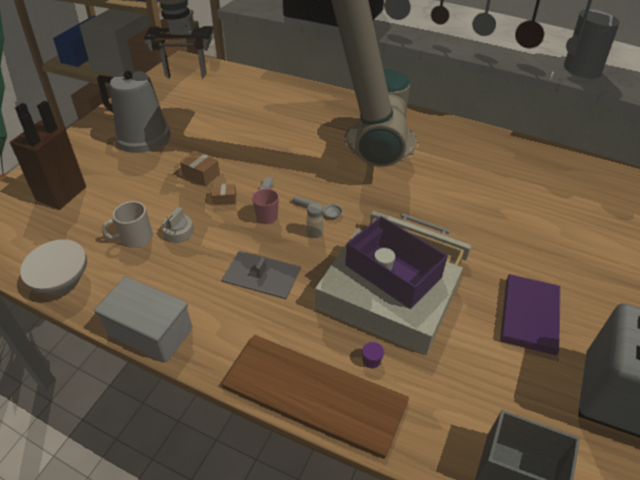

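Top view: the snack candidates are a small carton at (453,282) and a large one at (506,307), so I choose the small one. For the tub, white in the bento is at (245,231) and the purple look-alike is at (229,157), which I leave. The divider is at (360,203), its tab at (365,202), the timer at (467,216) and the mug at (510,190). The bento is at (235,230), rotated.

```bash
python3 - <<'E'
from h import *
im=load('top0')['color']
def cr(x,y,w_,h_,W,H): return cv2.resize(im[y:y+h_,x:x+w_],(W,H),interpolation=cv2.INTER_CUBIC)
a=cr(178,180,120,100,480,400)   # x4
b=cr(320,175,80,60,320,240)   # x4
c=cr(435,190,50,50,400,200*2)[:, :]
d=cr(430,260,50,40,250,200)
out=np.zeros((600,800,3),np.uint8)
out[:400,:480]=a; out[:240,480:]=b
out[240:560,480:800]=cr(447,196,40,40,320,320) # x8
out[400:600,:250]=d # x5
cv2.imwrite('pics/crop1.png',out)
E
```

```text
(no output)
```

View pics/crop1.png

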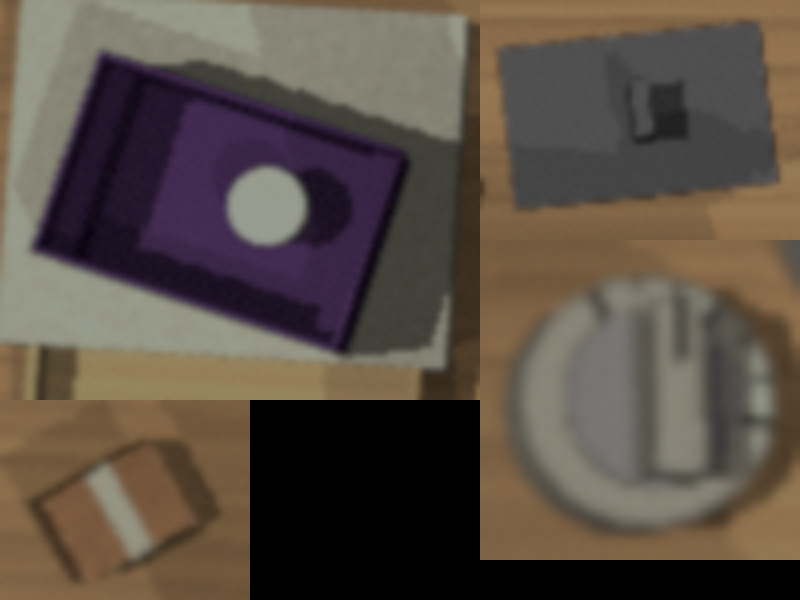

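```bash
cat > m.py <<'E'
from h import *
c=load('top0')
def P(uv,s,o,x,y): uv=np.array(uv,float)-o; return (uv+.5)/s-.5+[x,y]
def box(px,z):
    W=w(c,px,z); m=W[:,:2].mean(0)
    L=((W[1]-W[0])+(W[2]-W[3]))[:2]/2; S=((W[0]-W[3])+(W[1]-W[2]))[:2]/2
    # L points image right ~ -y ; S up ~ +x
    print(m.round(1),'len',np.linalg.norm(L).round(1),np.linalg.norm(S).round(1),'yawL',np.degrees(np.arctan2(-L[0],-L[1])).round(1)*-1 ,'yawS',np.degrees(np.arctan2(S[1],S[0])).round(1))
    return W
print('bento');box(P([(100,52),(408,155),(345,353),(35,250)],4,(0,0),178,180),140)
print('div');box(P([(500,47),(762,22),(778,182),(517,209)],4,(480,0),320,175),5)
print('snack');box(P([(42,503),(150,442),(200,515),(88,580)],5,(0,400),430,260),36)
g=lambda q:P(q,8,(480,240),447,196)
print('timer c',w(c,g([(645,402)]),20), 'marks32',w(c,g([(600,303),(765,378),(758,421)]),32).tolist(),'bar66',w(c,g([(655,300),(707,300),(710,472),(655,472),(681,300),(681,355)]),66).tolist())
print('tub',w(c,P([(267,206)],4,(0,0),178,180),110))
print('tab',w(c,P([(669,110)],4,(480,0),320,175),41))
E
python3 m.py
python3 - <<'E'
from h import *
c=load('top0')
# carton segmentation via scene image crop too
s=load('scene0')['color']
out=np.zeros((600,800,3),np.uint8)
def cr(x,y,w_,h_,W,H): return cv2.resize(s[y:y+h_,x:x+w_],(W,H),interpolation=cv2.INTER_CUBIC)
out[:300,:400]=cr(195,170,50,50,400,300) if 0 else cr(195,175,50,37,400,296)[:300] if 0 else cv2.resize(s[175:212,195:245],(400,300),interpolation=cv2.INTER_CUBIC)
out[:300,400:]=cv2.resize(s[205:243,155:205],(400,300),interpolation=cv2.INTER_CUBIC)
out[300:,:]=cv2.resize(s[210:310,320:453],(800,600),interpolation=cv2.INTER_CUBIC)[:300] if 0 else 0
out[300:,:400]=cv2.resize(s[210:310,330:463],(400,300),interpolation=cv2.INTER_CUBIC)
# top-view carton x10
out[300:,400:]=cv2.resize(c['color'][267:297,433:473],(400,300),interpolation=cv2.INTER_CUBIC)
cv2.imwrite('pics/crop2.png',out)
E
```

```text
bento
[551.8 222.7] len 179.4 114.0 yawL -18.0 yawS -16.9
div
[632.8 -64.4] len 159.7 99.0 yawL 6.1 yawS 5.8
snack
[ 444.2 -283.8] len 60.3 41.6 yawL 29.6 yawS 32.5
timer c [[ 602.3 -322.6   20. ]] marks32 [[630.4, -306.4, 32.0], [608.3, -355.7, 32.0], [595.3, -353.3, 32.0]] bar66 [[626.4, -313.9, 66.0], [626.5, -329.1, 66.0], [576.1, -329.1, 66.0], [576.0, -313.0, 66.0], [626.5, -321.5, 66.0], [610.3, -321.2, 66.0]]
tub [[552.7 201.3 110. ]]
tab [[630.4 -79.1  41. ]]
```

View pics/crop2.png

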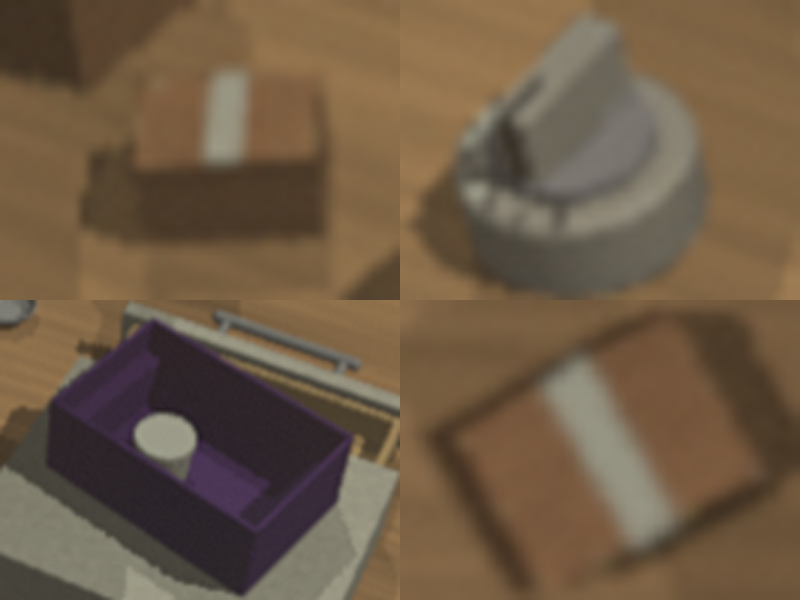

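The close crop confirms the small carton (about 60×42 mm) with a white strip. The timer pointer sits near 6.7 min, with the 0 mark at yaw about +28° and the 30 mark at about −101°. Moving to above the divider tab.

{"op": "arm_command", "data": {"steps": "40 46 20 0 0 -6 0;80 92 40 0 0 -12 0;120 138 45 0 0 -17.5 0;160 184 45 0 0 -17.5 -0.15;200 230 45 0 0 -17.5 -0.15;240 276 45 0 0 -17.5 -0.15;280 322 45 0 0 -17.5 -0.15;320 368 45 0 0 -17.5 -0.15;360 414 45 0 0 -17.5 -0.15;380 440 45 0 0 -17.5 -0.15", "newtons": 20}}

```text
t: 0.93
eef_pos: [499.6, -214.7, 248.7]
tool_rot: [[0.995, 0.104, -0.0], [0.104, -0.995, -0.0], [-0.0, -0.0, -1.0]]
force: [0.5, -0.1, 0.0]
gripper_width: 40.9
grasp_force: 0.0
```

{"op": "arm_command", "data": {"steps": "30 30 0 0 0 0 -0.15;60 60 0 0 0 0 -0.15;85 90 0 0 0 0 -0.15;100 120 0 0 0 0 -0.15;100 120 0 0 0 0 -0.15;100 120 0 0 0 0 -0.15;100 120 0 0 0 0 -0.15"}}

```text
t: 1.52
eef_pos: [598.3, -96.9, 248.4]
tool_rot: [[0.995, 0.105, -0.002], [0.105, -0.995, -0.001], [-0.002, 0.0, -1.0]]
force: [0.0, 0.6, 0.1]
gripper_width: 39.7
grasp_force: 0.0
```

```bash
python3 -c "
from h import *
s=env.sense();print(s['eef_pos'],s['dq'].round(2) if hasattr(s['dq'],'round') else s['dq'])"
```

```text
[598.27150092 -96.88410481 248.3628647 ] [-0.03 -0.01  0.   -0.   -0.    0.  ]
```

{"op": "arm_command", "data": {"steps": "20 20 -20 0 0 0 -0.15;34 32 -50 0 0 0 -0.15;34 32 -90 0 0 0 -0.15;34 32 -130 0 0 0 -0.15;34 32 -160 0 0 0 -0.15;34 32 -185 0 0 0 -0.15;34 32 -185 0 0 0 -0.15;34 32 -185 0 0 0 -0.15;34 32 -185 0 0 0 -0.15"}}

```text
t: 2.27
eef_pos: [633.8, -66.0, 65.7]
tool_rot: [[0.995, 0.103, 0.003], [0.103, -0.995, -0.001], [0.003, 0.001, -1.0]]
force: [0.4, -0.3, 0.2]
gripper_width: 40.0
grasp_force: 0.0
```

```bash
python3 - <<'E'
from h import *
a=shot('top','top1')['color'];b=shot('scene','scene1')['color']
out=np.hstack([cv2.resize(a[165:235,310:410],(400,280),interpolation=2),cv2.resize(b[215:303,200:325],(400,280),interpolation=2)])
cv2.imwrite('pics/crop3.png',out);print(env.sense()['eef_pos'])
E
```

```text
[634.50483345 -65.6353513   66.50440432]
```

View pics/crop3.png

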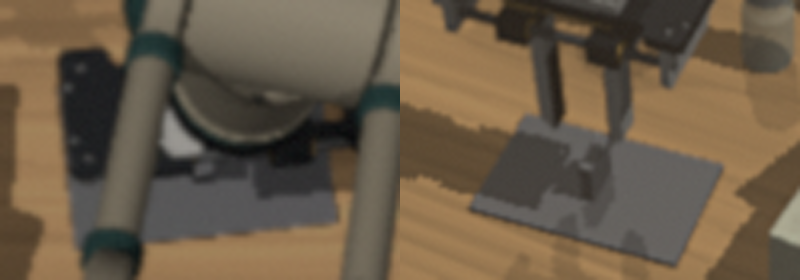

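The right-hand crop shows the fingers straddling the tab at about (588,170), lined up with it. Descending and gripping.

{"op": "arm_command", "data": {"steps": "-1 1 -20 0 0 0 -0.15;-1 1 -35 0 0 0 -0.15;-1 1 -45 0 0 0 -0.15;-1 1 -54 0 0 0 -0.15;-1 1 -54 0 0 0 -0.15;-1 1 -54 0 0 0 -1;-1 1 -54 0 0 0 -1;-1 1 -54 0 0 0 -1;-1 1 -54 0 0 0 -1;-1 1 -54 0 0 0 -1"}}

```text
t: 3.2
eef_pos: [632.3, -63.7, 10.5]
tool_rot: [[0.995, 0.104, 0.001], [0.104, -0.995, -0.0], [0.001, 0.0, -1.0]]
force: [-0.3, -0.8, 0.0]
gripper_width: 10.3
grasp_force: 1.3
```

{"op": "arm_command", "data": {"steps": "0 0 0 0 0 0 -1;0 0 0 0 0 0 -1;0 0 10 0 0 0 -1;0 0 30 0 0 0 -1;0 0 60 0 0 0 -1;0 0 95 0 0 0 -1;0 0 130 0 0 0 -1;0 0 165 0 0 0 -1;0 0 190 0 0 0 -1;0 0 190 0 0 0 -1"}}

```text
t: 4.03
eef_pos: [635.2, -64.2, 207.1]
tool_rot: [[0.994, 0.104, 0.012], [0.104, -0.995, -0.003], [0.012, 0.004, -1.0]]
force: [0.5, 0.1, -0.4]
gripper_width: 9.9
grasp_force: 20.0
```

{"op": "arm_command", "data": {"steps": "-8 28 0 0 0 -2.5 -1;-16 56 0 0 0 -5 -1;-25 85 0 0 0 -8 -1;-34 118 0 0 0 -11 -1;-43 150 0 0 0 -14 -1;-52 182 0 0 0 -17 -1;-61 212 0 0 0 -20 -1;-70 242 0 0 0 -23 -1;-76 266 0 0 0 -23.5 -1;-82 286 0 0 0 -23.5 -1"}}

```text
t: 4.87
eef_pos: [548.2, 224.2, 198.8]
tool_rot: [[0.954, -0.3, -0.002], [-0.3, -0.954, -0.0], [-0.002, 0.001, -1.0]]
force: [0.9, -0.5, -0.2]
gripper_width: 10.2
grasp_force: 20.0
```

{"op": "arm_command", "data": {"steps": "0 0 0 0 0 0 -1;0 0 0 0 0 0 -1;0 0 0 0 0 0 -1;0 0 0 0 0 0 -1"}}

```text
t: 5.2
eef_pos: [550.0, 221.2, 199.4]
tool_rot: [[0.953, -0.302, -0.001], [-0.302, -0.953, -0.001], [-0.0, 0.001, -1.0]]
force: [0.2, -0.1, -0.2]
gripper_width: 10.0
grasp_force: 20.0
```

```bash
python3 - <<'E'
from h import *
c=shot('top','top2');a=c['color'];d=shot('scene','scene2');b=d['color']
out=np.zeros((600,800,3),np.uint8)
out[:,:400]=0
out[:400,:400]=cv2.resize(a[170:290,175:295],(400,400),interpolation=2)
out[:400,400:]=cv2.resize(b[160:300,320:460],(400,400),interpolation=2)
cv2.imwrite('pics/crop4.png',out[:400]);s=env.sense();print(s['eef_pos'],s['tool_rot'])
E
```

```text
[550.15940186 221.19330976 199.65567553] [[ 9.53136235e-01 -3.02541213e-01 -3.61841318e-04]
 [-3.02541376e-01 -9.53136099e-01 -5.41966308e-04]
 [-1.80916877e-04  6.26039697e-04 -9.99999788e-01]]
```

View pics/crop4.png

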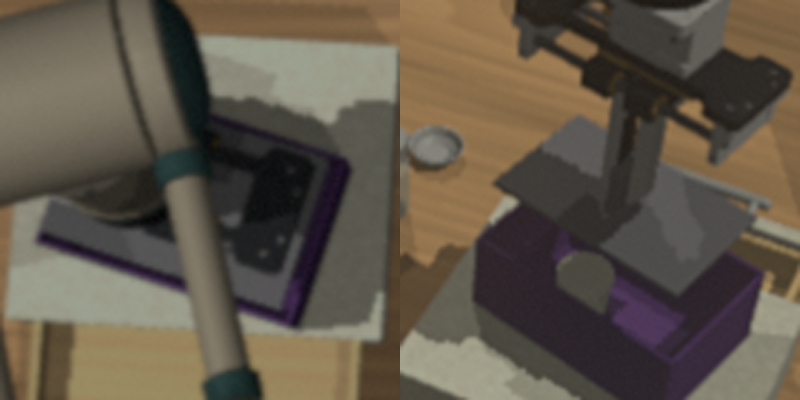

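The scene crop shows the plate level above the bento, with corners at (580,115), (495,182), (680,298) and (758,210). I'll compare it with the bento rim in the same camera.

```bash
python3 - <<'E'
from h import *
c=load('scene2')
def an(W):
    print(W[:,:2].tolist(),W[:,:2].mean(0), [np.linalg.norm(W[i]-W[(i+1)%4]).round(1) for i in range(4)])
    d1=W[2]-W[1];d2=W[3]-W[0]
    print([np.degrees(np.arctan2(d[1],d[0])).round(1)-90 for d in(d1,d2)])
q=(np.array([(180,115),(95,182),(280,298),(358,210)],float)+.5)/(400/140)-.5+[320,160]
an(w(c,q,191.5))
r=(np.array([(152,20),(50,103),(250,227),(350,137)],float)+.5)/(400/133)-.5+[330,210]
an(w(c,r,140))
E
```

```text
[[476.0, 161.2], [571.1, 131.2], [621.5, 285.5], [517.1, 310.8]] [546.425 222.175] [np.float64(99.7), np.float64(162.3), np.float64(107.4), np.float64(155.1)]
[np.float64(-18.099999999999994), np.float64(-15.400000000000006)]
[[472.7, 159.2], [583.7, 124.3], [631.6, 286.3], [524.9, 324.7]] [553.225 223.625] [np.float64(116.4), np.float64(168.9), np.float64(113.4), np.float64(173.5)]
[np.float64(-16.5), np.float64(-17.5)]
```

{"op": "arm_command", "data": {"steps": "2 1.5 -10 0 0 0 -1;3 1.5 -25 0 0 0 -1;3 1.5 -40 0 0 0 -1;3 1.5 -46 0 0 0 -1;3 1.5 -46 0 0 0 -1;3 1.5 -46 0 0 0 -1"}}

```text
t: 5.8
eef_pos: [552.9, 223.6, 153.5]
tool_rot: [[0.953, -0.301, -0.001], [-0.301, -0.953, -0.0], [-0.001, 0.001, -1.0]]
force: [-0.1, -0.4, -0.3]
gripper_width: 9.9
grasp_force: 20.0
```

```bash
python3 - <<'E'
from h import *
c=shot('top','top3');a=c['color'];d=shot('scene','scene3');b=d['color']
out=np.zeros((400,800,3),np.uint8)
out[:,:400]=cv2.resize(a[180:280,178:278],(400,400),interpolation=2)
out[:,400:]=cv2.resize(b[205:305,340:440],(400,400),interpolation=2)
cv2.imwrite('pics/crop5.png',out);s=env.sense();print(s['eef_pos'],s['force'])
E
```

```text
[553.5415031  223.92740141 154.63093803] [ 0.93721935  0.23468303 -1.67178144]
```

View pics/crop5.png

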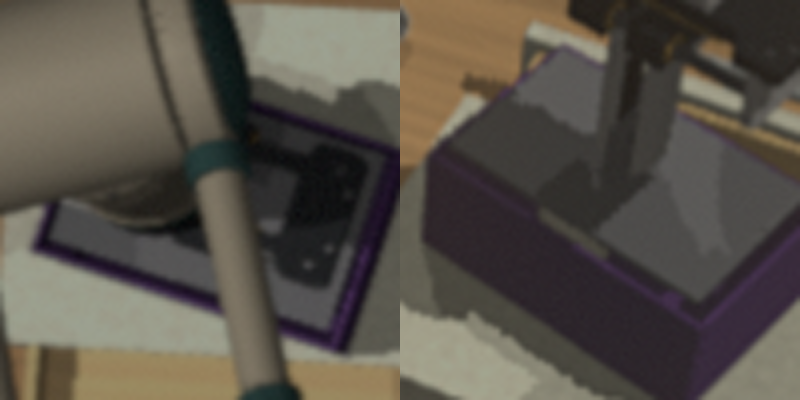

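The plate lies inside the rim outline on all sides in both views. Descending onto the ledges, watching the force.

{"op": "arm_command", "data": {"steps": "0 0 -6 0 0 0 -1;0 0 -12 0 0 0 -1;0 0 -18 0 0 0 -1;0 0 -18 0 0 0 -1;0 0 -18 0 0 0 -1"}}

```text
t: 6.32
eef_pos: [552.4, 223.8, 135.2]
tool_rot: [[0.954, -0.301, -0.001], [-0.301, -0.954, -0.0], [-0.001, 0.001, -1.0]]
force: [0.4, -0.5, -0.9]
gripper_width: 10.0
grasp_force: 20.0
```

{"op": "arm_command", "data": {"steps": "0 0 -4 0 0 0 -1;0 0 -8 0 0 0 -1;0 0 -10 0 0 0 -1;0 0 -11 0 0 0 -1;0 0 -11 0 0 0 -1;0 0 -11 0 0 0 -1"}}

```text
t: 6.82
eef_pos: [552.9, 223.9, 124.9]
tool_rot: [[0.954, -0.301, 0.0], [-0.301, -0.954, -0.0], [0.0, -0.0, -1.0]]
force: [1.0, -0.1, -0.5]
gripper_width: 9.8
grasp_force: 20.0
```

{"op": "arm_command", "data": {"steps": "0 0 -0.6 0 0 0 -1;0 0 -1 0 0 0 -1;0 0 -1.3 0 0 0 -1;0 0 -1.3 0 0 0 -1"}}

```text
t: 7.15
eef_pos: [553.1, 224.0, 124.5]
tool_rot: [[0.954, -0.301, 0.001], [-0.301, -0.954, 0.0], [0.001, -0.0, -1.0]]
force: [-0.5, -0.1, 5.3]
gripper_width: 9.7
grasp_force: 20.0
```

Contact with the ledges at the expected height, z = 124.5. Releasing and lifting.

{"op": "arm_command", "data": {"steps": "0 0 0.5 0 0 0 -0.7;0 0 0.5 0 0 0 -0.3;0 0 0.5 0 0 0 -0.3;0 0 0.5 0 0 0 -0.3;0 0 12 0 0 0 -0.3;0 0 35 0 0 0 -0.3;0 0 70 0 0 0 0;0 0 105 0 0 0 0.3;-8 -35 125 0 0 7 0.4;-16 -70 125 0 0 14 0.4"}}

```text
t: 7.98
eef_pos: [539.9, 154.8, 253.5]
tool_rot: [[0.999, -0.052, 0.01], [-0.052, -0.999, 0.002], [0.01, -0.002, -1.0]]
force: [1.0, -0.6, -0.2]
gripper_width: 56.0
grasp_force: 0.0
```

{"op": "arm_command", "data": {"steps": "-9 -40 0 0 0 7 0.4;-18 -80 0 0 0 14 0.4;-27 -120 0 0 0 21 0.4;-36 -160 0 0 0 28 0.4;-45 -200 0 0 0 35 0.4;-54 -240 0 0 0 42 0.4;-63 -280 0 0 0 49 0.4;-72 -320 0 0 0 56 0.4;-81 -360 0 0 0 63 0.4;-90 -395 0 0 0 70 0.4"}}

```text
t: 8.82
eef_pos: [454.6, -209.4, 248.5]
tool_rot: [[0.493, 0.87, 0.0], [0.87, -0.493, -0.0], [0.0, 0.0, -1.0]]
force: [1.3, -0.9, -0.0]
gripper_width: 66.0
grasp_force: 0.0
```

{"op": "arm_command", "data": {"steps": "0 0 0 0 0 7 0.4;0 0 0 0 0 14 0.4;0 0 0 0 0 21 0.4;0 0 0 0 0 28 0.4;0 0 0 0 0 35 0.4;0 0 0 0 0 42 0.4;0 0 0 0 0 49 0.4;0 0 0 0 0 49 0.4;0 0 0 0 0 49 0.4"}}

```text
t: 9.57
eef_pos: [455.2, -207.7, 248.4]
tool_rot: [[-0.325, 0.946, -0.0], [0.946, 0.325, 0.0], [0.0, -0.0, -1.0]]
force: [-0.7, 0.9, -0.2]
gripper_width: 65.6
grasp_force: 0.0
```

{"op": "arm_command", "data": {"steps": "-5 -35 0 0 0 6 0.4;-11 -70 0 0 0 11.5 0.4;-11 -76 -35 0 0 11.5 0.4;-11 -76 -75 0 0 11.5 0.4;-11 -76 -115 0 0 11.5 0.4;-11 -76 -150 0 0 11.5 0.4;-11 -76 -180 0 0 11.5 0.4;-11 -76 -180 0 0 11.5 0.4;-11 -76 -180 0 0 11.5 0.4"}}

```text
t: 10.32
eef_pos: [443.5, -283.1, 67.7]
tool_rot: [[-0.508, 0.862, -0.003], [0.862, 0.508, 0.002], [0.003, -0.001, -1.0]]
force: [0.5, -0.1, 0.7]
gripper_width: 66.3
grasp_force: 0.0
```

```bash
python3 - <<'E'
from h import *
c=shot('top','top4');a=c['color'];d=shot('scene','scene4');b=d['color']
out=np.zeros((600,800,3),np.uint8)
out[:300,:400]=cv2.resize(a[257:302,423:483],(400,300),interpolation=2)
out[:300,400:]=cv2.resize(b[165:225,190:270],(400,300),interpolation=2)
out[300:,:400]=cv2.resize(a[185:275,180:300],(400,300),interpolation=2)
out[300:,400:]=cv2.resize(b[215:305,335:455],(400,300),interpolation=2)
cv2.imwrite('pics/crop6.png',out);s=env.sense();print(s['eef_pos'],s['tool_rot'])
E
```

```text
[ 445.63778229 -284.84644346   70.37790122] [[-0.50849271  0.86106216  0.00266911]
 [ 0.86106035  0.50849828 -0.00213787]
 [-0.00319808  0.00121117 -0.99999415]]
```

View pics/crop6.png

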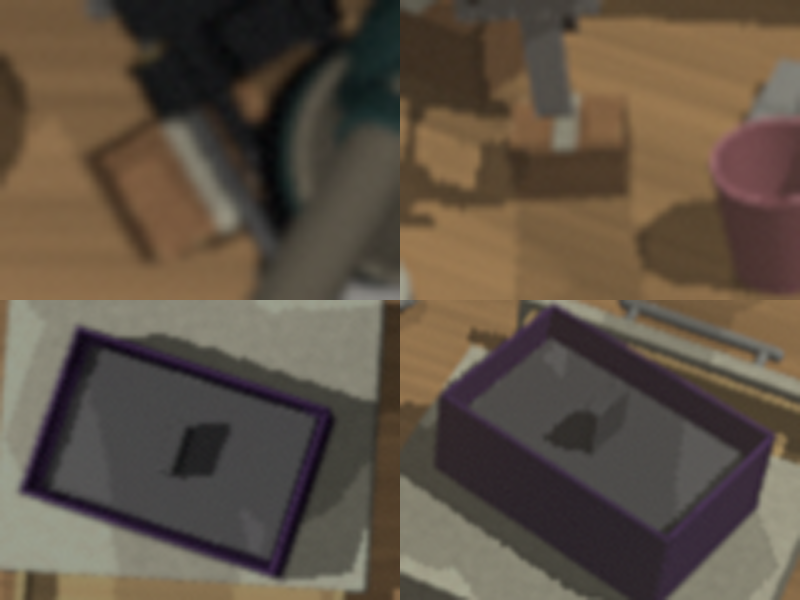

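The divider lies flat inside the bento with an even margin (lower crops). The fingers are aligned over the small carton (upper crops). Descending and gripping.

{"op": "arm_command", "data": {"steps": "-1 1 -25 0 0 0 0.4;-1 1 -45 0 0 0 0.4;-1 1 -62 0 0 0 0.4;-1 1 -62 0 0 0 0.4;-1 1 -62 0 0 0 -0.1;-1 1 -62 0 0 0 -0.4;-1 1 -62 0 0 0 -1;-1 1 -62 0 0 0 -1;-1 1 -62 0 0 0 -1;-1 1 -62 0 0 0 -1", "newtons": 12}}

```text
t: 11.25
eef_pos: [444.4, -283.7, 8.2]
tool_rot: [[-0.509, 0.861, 0.003], [0.861, 0.509, -0.002], [-0.003, 0.001, -1.0]]
force: [-0.3, 1.6, 6.2]
gripper_width: 44.1
grasp_force: 11.9
```

{"op": "arm_command", "data": {"steps": "0 0 0 0 0 0 -1;0 0 10 0 0 0 -1;0 0 35 0 0 0 -1;0 0 70 0 0 0 -1;0 0 105 0 0 0 -1;0 0 140 0 0 0 -1;0 0 175 0 0 0 -1;0 0 210 0 0 0 -1;0 0 210 0 0 0 -1"}}

```text
t: 12.0
eef_pos: [446.4, -285.2, 224.7]
tool_rot: [[-0.509, 0.86, 0.011], [0.86, 0.509, -0.009], [-0.014, 0.005, -1.0]]
force: [0.8, -0.4, -0.4]
gripper_width: 43.7
grasp_force: 11.9
```

{"op": "arm_command", "data": {"steps": "7 35 0 0 0 -4.5 -1;14 70 0 0 0 -9 -1;22 108 0 0 0 -14 -1;30 146 0 0 0 -19 -1;38 184 0 0 0 -24 -1;46 222 0 0 0 -29 -1;54 260 0 0 0 -34 -1;62 298 0 0 0 -39 -1;70 336 0 0 0 -44 -1;78 374 0 0 0 -48 -1"}}

```text
t: 12.83
eef_pos: [520.6, 93.2, 216.6]
tool_rot: [[0.302, 0.953, -0.0], [0.953, -0.302, -0.0], [-0.0, -0.0, -1.0]]
force: [0.6, -0.4, -0.2]
gripper_width: 43.9
grasp_force: 11.9
```

{"op": "arm_command", "data": {"steps": "7 34 0 0 0 0 -1;13 65 0 0 0 0 -1;17 82 0 0 0 0 -1;18 90 0 0 0 0 -1;18 90 0 0 0 0 -1;18 90 0 0 0 0 -1;18 90 0 0 0 0 -1"}}

```text
t: 13.42
eef_pos: [538.8, 179.9, 216.5]
tool_rot: [[0.3, 0.954, -0.0], [0.954, -0.3, -0.001], [-0.001, -0.0, -1.0]]
force: [-0.3, -0.9, -0.6]
gripper_width: 44.3
grasp_force: 11.9
```

{"op": "arm_command", "data": {"steps": "1 2 -20 0 0 0 -1;1 2 -40 0 0 0 -1;1 2 -55 0 0 0 -1;1 2 -65 0 0 0 -1;1 2 -73 0 0 0 -1;1 2 -80 0 0 0 -1;1 2 -85 0 0 0 -1;1 2 -85 0 0 0 -1;1 2 -85 0 0 0 -1"}}

```text
t: 14.17
eef_pos: [540.5, 183.2, 131.9]
tool_rot: [[0.299, 0.954, 0.001], [0.954, -0.299, 0.0], [0.0, 0.001, -1.0]]
force: [-0.4, -0.9, -0.2]
gripper_width: 44.1
grasp_force: 11.9
```

{"op": "arm_command", "data": {"steps": "0 0 -1 0 0 0 -1;0 0 -2 0 0 0 -1;0 0 -3 0 0 0 -1;0 0 -4 0 0 0 -1;0 0 -4 0 0 0 -1"}}

```text
t: 14.58
eef_pos: [540.2, 183.3, 127.5]
tool_rot: [[0.299, 0.954, 0.0], [0.954, -0.299, -0.0], [-0.0, 0.0, -1.0]]
force: [0.1, -0.4, 0.2]
gripper_width: 43.6
grasp_force: 11.9
```

{"op": "arm_command", "data": {"steps": "0 0 -0.7 0 0 0 -1;0 0 -1.2 0 0 0 -1;0 0 -1.2 0 0 0 -1"}}

```text
t: 14.83
eef_pos: [540.3, 183.4, 127.3]
tool_rot: [[0.299, 0.954, 0.001], [0.954, -0.299, 0.0], [0.0, 0.001, -1.0]]
force: [-1.7, 0.4, 4.6]
gripper_width: 44.1
grasp_force: 11.9
```

{"op": "arm_command", "data": {"steps": "0 0 0.3 0 0 0 0.2;0 0 0.3 0 0 0 0.25;0 0 0.3 0 0 0 0.25;0 0 0.3 0 0 0 0.25;0 0 10 0 0 0 0.25;0 0 35 0 0 0 0.25;0 0 70 0 0 0 0.1;0 0 95 0 0 0 -0.1;3 -35 110 0 0 7 -0.15;6 -70 110 0 0 14 -0.15"}}

```text
t: 15.67
eef_pos: [548.7, 114.7, 241.4]
tool_rot: [[0.052, 0.999, 0.009], [0.999, -0.052, 0.001], [0.001, 0.009, -1.0]]
force: [1.1, 0.0, 0.8]
gripper_width: 40.6
grasp_force: 0.0
```

{"op": "arm_command", "data": {"steps": "4 -40 0 0 0 7 -0.15;8 -80 0 0 0 14 -0.15;12 -120 0 0 0 21 -0.15;16 -160 0 0 0 28 -0.15;20 -200 0 0 0 35 -0.15;24 -240 0 0 0 42 -0.15;28 -280 0 0 0 49 -0.15;32 -320 0 0 0 56 -0.15;36 -360 0 0 0 63 -0.15;40 -400 0 0 0 70 -0.15"}}

```text
t: 16.5
eef_pos: [585.6, -282.8, 237.2]
tool_rot: [[-0.907, 0.421, 0.001], [0.421, 0.907, -0.0], [-0.001, 0.0, -1.0]]
force: [0.5, 0.2, 0.4]
gripper_width: 39.9
grasp_force: 0.0
```

{"op": "arm_command", "data": {"steps": "2 -20 0 0 0 7 -0.15;4 -35 0 0 0 14 -0.15;4 -35 0 0 0 20 -0.15;4 -35 0 0 0 20 -0.15;4 -35 0 0 0 20 -0.15"}}

```text
t: 16.92
eef_pos: [589.6, -315.8, 236.6]
tool_rot: [[-0.996, 0.095, 0.0], [0.095, 0.996, 0.0], [-0.0, 0.0, -1.0]]
force: [0.3, -0.5, 0.3]
gripper_width: 39.7
grasp_force: 0.0
```

```bash
python3 - <<'E'
from h import *
c=load('scene0')
q=np.array([(592,15),(622,32),(535,125),(510,108)],float)-[400,0]
q=(q+.5)/[8,300/38]-.5+[155,205]
W=w(c,q,66);print(W,W.mean(0))
t=load('top0')
for n,k in(('scene',c),('top',t)):
  for th in(0,):
    print(n,p(k,[[601.5+r*np.cos(a),-321.8+r*np.sin(a),z] for r,z in((38,32),) for a in np.radians([0,90,180,270])]).tolist())
E
```

```text
[[ 575.2 -326.    66. ]
 [ 577.8 -312.8   66. ]
 [ 624.2 -311.9   66. ]
 [ 621.2 -323.5   66. ]] [ 599.6  -318.55   66.  ]
scene [[167.1, 233.2], [188.7, 228.1], [185.0, 214.2], [163.9, 219.1]]
top [[467.9, 199.7], [452.4, 215.4], [468.4, 231.4], [484.0, 215.6]]
```

{"op": "arm_command", "data": {"steps": "6 -3 -30 0 0 3 -0.15;12 -6 -65 0 0 5 -0.15;12 -6 -100 0 0 5 -0.15;12 -6 -130 0 0 5 -0.15;12 -6 -150 0 0 5 -0.15;12 -6 -150 0 0 5 -0.15;12 -6 -150 0 0 5 -0.15"}}

```text
t: 17.5
eef_pos: [601.4, -320.6, 86.0]
tool_rot: [[-1.0, 0.005, -0.002], [0.005, 1.0, 0.001], [0.002, 0.001, -1.0]]
force: [-0.0, 0.4, 0.8]
gripper_width: 39.6
grasp_force: 0.0
```

{"op": "arm_command", "data": {"steps": "0 0 -15 0 0 0 -0.15;0 0 -30 0 0 0 -0.15;0 0 -41 0 0 0 -0.15;0 0 -41 0 0 0 -0.15;0 0 -41 0 0 0 -0.4;0 0 -41 0 0 0 -0.6;0 0 -41 0 0 0 -1;0 0 -41 0 0 0 -1;0 0 -41 0 0 0 -1;0 0 -41 0 0 0 -1", "newtons": 15}}

```text
t: 18.33
eef_pos: [602.2, -322.0, 46.4]
tool_rot: [[-1.0, 0.004, 0.001], [0.004, 1.0, -0.001], [-0.001, -0.001, -1.0]]
force: [-0.3, 0.9, 4.0]
gripper_width: 14.0
grasp_force: 15.0
```

{"op": "arm_command", "data": {"steps": "0 0 0 0 0 0 -1;0 0 0 0 0 -6 -1;0 0 0 0 0 -12 -1;0 0 0 0 0 -18 -1;0 0 0 0 0 -24 -1;0 0 0 0 0 -30 -1;0 0 0 0 0 -36 -1;0 0 0 0 0 -42 -1;0 0 0 0 0 -48 -1;0 0 0 0 0 -54 -1", "newtons": 30}}

```text
t: 19.17
eef_pos: [602.3, -321.7, 46.4]
tool_rot: [[-0.58, 0.815, 0.002], [0.815, 0.58, -0.0], [-0.001, 0.001, -1.0]]
force: [1.4, 0.8, 5.0]
gripper_width: 13.8
grasp_force: 30.0
```

{"op": "arm_command", "data": {"steps": "0 0 0 0 0 -6 -1;0 0 0 0 0 -12 -1;0 0 0 0 0 -18 -1;0 0 0 0 0 -24 -1;0 0 0 0 0 -30 -1;0 0 0 0 0 -36 -1;0 0 0 0 0 -42 -1;0 0 0 0 0 -48 -1;0 0 0 0 0 -53 -1;0 0 0 0 0 -53 -1"}}

```text
t: 20.0
eef_pos: [602.5, -321.8, 46.4]
tool_rot: [[0.298, 0.955, 0.002], [0.955, -0.298, -0.001], [0.0, 0.002, -1.0]]
force: [1.2, 1.1, 5.5]
gripper_width: 13.8
grasp_force: 30.0
```

{"op": "arm_command", "data": {"steps": "0 0 0 0 0 0 -1;0 0 0 0 0 0 -1"}}

```text
t: 20.17
eef_pos: [602.5, -321.7, 46.4]
tool_rot: [[0.295, 0.956, 0.002], [0.956, -0.295, -0.0], [0.0, 0.002, -1.0]]
force: [1.1, 0.4, 5.4]
gripper_width: 14.1
grasp_force: 30.0
```

{"op": "arm_command", "data": {"steps": "0 0 0 0 0 -2.5 -1;0 0 0 0 0 -2.5 -1;0 0 0 0 0 -2.5 -1;0 0 0 0 0 3.5 -1;0 0 0 0 0 9.5 -1;0 0 0 0 0 15.5 -1;0 0 0 0 0 21.5 -1;0 0 0 0 0 27.5 -1;0 0 0 0 0 33.5 -1;0 0 0 0 0 39.5 -1"}}

```text
t: 21.0
eef_pos: [602.4, -321.7, 46.4]
tool_rot: [[-0.385, 0.923, 0.002], [0.923, 0.385, -0.0], [-0.001, 0.001, -1.0]]
force: [0.4, 0.8, 5.9]
gripper_width: 13.9
grasp_force: 30.0
```

{"op": "arm_command", "data": {"steps": "0 0 0 0 0 6 -1;0 0 0 0 0 12 -1;0 0 0 0 0 18 -1;0 0 0 0 0 24 -1;0 0 0 0 0 30.5 -1;0 0 0 0 0 30.5 -1;0 0 0 0 0 30.5 -1"}}

```text
t: 21.58
eef_pos: [602.3, -321.8, 46.4]
tool_rot: [[-0.798, 0.603, 0.002], [0.603, 0.798, -0.001], [-0.002, 0.001, -1.0]]
force: [-0.5, 1.4, 5.2]
gripper_width: 13.5
grasp_force: 30.0
```

{"op": "arm_command", "data": {"steps": "0 0 0 0 0 0 -0.4;0 0 0 0 0 0 -0.15;0 0 0 0 0 0 -0.15;0 0 0 0 0 0 -0.15;0 0 15 0 0 0 -0.15;0 0 45 0 0 0 -0.15;0 0 85 0 0 0 -0.15;0 0 125 0 0 0 -0.15;0 0 165 0 0 0 -0.15;0 0 190 0 0 0 -0.15"}}

```text
t: 22.42
eef_pos: [602.6, -322.4, 239.9]
tool_rot: [[-0.796, 0.605, 0.004], [0.605, 0.796, -0.003], [-0.005, 0.0, -1.0]]
force: [0.1, -2.4, 0.5]
gripper_width: 40.0
grasp_force: 0.0
```

{"op": "arm_command", "data": {"steps": "-30 0 0 0 0 0 0;-65 0 0 0 0 0 0;-100 0 0 0 0 0 0;-135 0 0 0 0 0 0;-170 0 0 0 0 0 0;-200 0 0 0 0 0 0;-230 0 0 0 0 0 0;-230 0 0 0 0 0 0"}}

```text
t: 23.08
eef_pos: [366.6, -320.6, 235.5]
tool_rot: [[-0.795, 0.607, -0.004], [0.607, 0.795, 0.001], [0.003, -0.002, -1.0]]
force: [0.6, -0.1, -0.6]
gripper_width: 46.8
grasp_force: 0.0
```

```bash
python3 - <<'E'
from h import *
c=shot('top','top5');a=c['color'];d=shot('scene','scene5');b=d['color']
out=np.zeros((600,800,3),np.uint8)
out[:300,:400]=cv2.resize(a[201:231,447:487],(400,300),interpolation=2)
out[:400,:400]=cv2.resize(a[196:236,447:487],(400,400),interpolation=2)
out[:300,400:]=cv2.resize(b[205:243,155:205],(400,300),interpolation=2)
out[400:,:400]=cv2.resize(a[190:275,180:350],(400,200),interpolation=2)
out[300:,400:]=cv2.resize(b[205:305,330:463],(400,300),interpolation=2)
cv2.imwrite('pics/crop7.png',out);s=env.sense();print(s['t'],s['eef_pos'])
E
```

```text
23.1833 [ 371.18004    -321.81220355  235.67315713]
```

View pics/crop7.png

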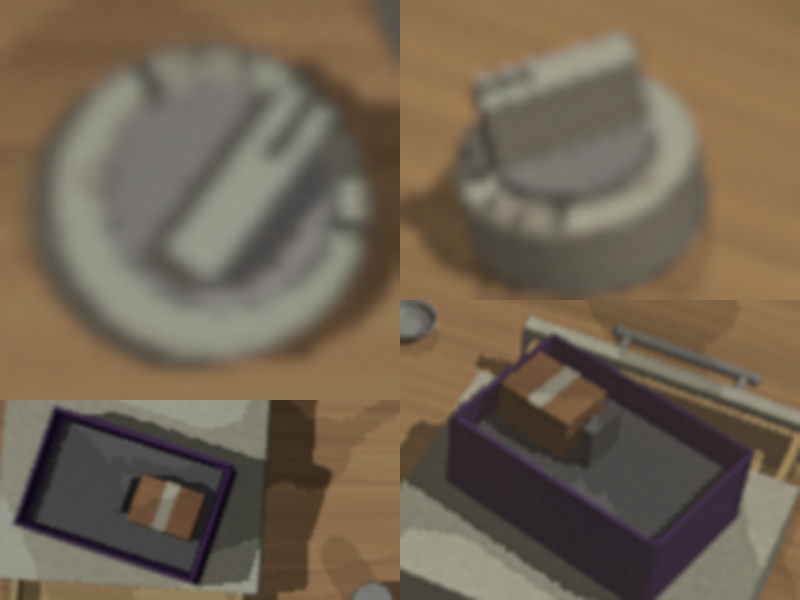

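The carton sits flat beside the tab, inside the bento. The timer's 0 mark is at (152,82), the 30 mark at (345,222), and the pointer points up-right, midway between them. Checking the numbers.

```bash
python3 - <<'E'
from h import *
c=load('top5')
g=lambda q:(np.array(q,float)+.5)/10-.5+[447,196]
m=w(c,g([(152,82),(345,222),(150,82),(355,225)]),32)
b=w(c,g([(262,85),(335,120),(212,280),(162,248),(302,112),(275,152)]),66)
print(b[:4].mean(0))
for C in ([602.3,-321.8],[600.8,-320.8],b[:4].mean(0)[:2]):
    d=m[:,:2]-C;print(np.degrees(np.arctan2(d[:,1],d[:,0])).round(1))
for i,j in((0,3),(1,2)): e=b[i]-b[j];print('bar',np.degrees(np.arctan2(e[1],e[0])).round(1))
E
```

```text
[ 601.1  -319.05   66.  ]
[  28.7 -100.8   29.5 -101.2]
[ 25.8 -97.9  26.6 -98.5]
[ 23.2 -98.   24.  -98.5]
bar -32.2
bar -38.1
```

The midpoint of the marks is about −36.5° and the pointer is at −37°, so the dial reads 15 min within about 0.3 min. Handing in.

```bash
python3 -c "
from cell import env
print(env.sign_off())"
```

```text
the job is handed in; nothing more can be done
None
```

I handed in the job after about 23 s of robot time: the divider lies flat on the ledges with its tab up, the carton sits flat beside the tab, and the timer was wound past 30 and turned back to 15 minutes (within about 0.3 min by my camera check). The gripper is open and clear of everything; no verdict came back.

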